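# Square the slide kit tray on its peg and load it, tall jars last

## Robot

A 6-joint arm with a two-finger parallel gripper is mounted at the origin on the work surface. World frame = base frame: x ahead of the robot, y to its left, z up, the work surface at z = 0. Lengths are in mm, angles in rad, forces in N, time in s.
With the tool pointing down it reaches from about 350 to 975 mm from the base axis. Payload 7.1 kg.
Tool frame: the origin (TCP) lies midway between the tips of the shut fingers; the grasp point (between the pads) lies 19 mm behind it (ctrl.grip_depth is the distance from the TCP to the grasp point, in mm); z points along the fingers, y is the line along which they close (so a half turn about z gives the same grasp; the last joint's range is limited). The gripper opens to 88 mm and grips with 3 to 60 N. Pads are 20 mm wide; open, the fingers measure 115 mm over their backs; the gripper's body (75 mm by 178 mm) begins 61 mm behind the grasp point.
Start: joints at [-1.202, 0.423, 1.63, -0, 1.089, -0.019], TCP at [236.361, -578.566, 222.675] pointing down, gripper open.
Joint ranges: [-3, 3], [-0.9, 2.11], [0.09, 2.58], [-1.31, 4.45], [0.11, 2.69], [-2.54, 2.54]. Speed limits (rad/s): [2.39, 2.39, 3.01, 3.14, 3.14, 3.14].

## Interface

Orientations are given as a rotation vector (axis times angle).
In Python, from workcell import get_obs, vision, ctrl gives the robot as it stands.
- The arm moves only by the tool step_arm, never from a script. Its argument "plan" is a list of rows, each a list of 7 numbers: the opening, from -1 (shut) to 1 (fully open), then the shift along the tool's x, y, z as a fraction of full scale, then the turn, a rotation vector about the tool's x, y, z as a fraction of full scale. In form: [[fingers, dx, dy, dz, wx, wy, wz], ...]. A call has 1 to 20 rows; each row shifts and turns the commanded pose from where the row before left it, along the tool's axes as they then stand; what a row does not reach is not made up. Full scale, the value 1, is 50 mm for a shift and 0.12 rad for a turn. A row lasts 1/8 s, in which the tool goes at most 62.5 mm and 10.7 degrees, less where a joint would pass 70% of its speed; a pose out of reach is approached as far as the arm can. A call with a number of a shift or a turn outside -1 to 1 is refused whole. A call with a gripper value outside its range is refused whole. The fingers move at their own pace and stop on an object; the grip force is fixed at half the most. Time passes only in rows, so rows that do not move let the fingers close. It gives the time, the measured TCP pose, the force, the opening and the grip force at its end, in the units of the state.
- get_obs(): the state, without advancing time (a new reading comes with each control period).
- vision.get_image(name): name is "side" or "top"; returns a dict with "pixels" (400x640x3 uint8, red, green, blue), "depth" (400x640 float32, mm along the optical axis (not along the pixel's ray), 0 where there is no reading), "fx", "fy", "cx", "cy" (pixels), "T" (4x4, takes a point from camera to world coordinates). Camera axes: x right, y down, z forward; pixel columns grow to the right and rows downward; lengths in mm; the calibration is good to about 2 mm. A picture is of the moment at which its call begins.
- ctrl.close_job(): hands the job in; it is judged then, once.
The state is a dict: "t": time; "qpos": joint angles; "qvel": joint speeds; "joint_torque": joint torques, N m; "ee_pos": TCP position; "orientation": TCP orientation; "ft_force": force on the tool from outside, world axes, zero at the start; "moment": the same for the moment, N m; "width": finger opening in mm; "grasp_force": force on a finger pad.
Only numpy, scipy, OpenCV 4.12 (cv2) and the standard library are available. Lean on these libraries where they do the work, as an engineer would, in place of code of your own. Each camera call takes 0.05 s, during which the arm holds its last target. There are 200 camera calls.

## Task

First turn the kit tray square to its fixture, without lifting it: push the far left corner towards you, with the notched corner staying on the peg, until the near edge lies flush against the stop block. Then load every slide box you find on the bench flat into the oblong pockets, and only when all of those are in, stand both tall amber jars upright in the square pockets, each thing fully down in its own pocket. Leave the tape, the cup and the timer where they are, and the tray must still be square at the end.

Things in the scene. Friction and masses are not known exactly. Their poses are not given: they have to be found in the camera images.
- dock: fixed steel fixture on the bench. Origin: foot of its upright peg (diameter 14 mm, 32 mm tall), on the peg's axis at bench height. Its x points away from the robot (turned by -0.1 to 0.2 rad), y to the left, z up. It also carries the stop block; a square tray has its axes parallel to these
- stop (a point): middle of the straight face of the dark steel stop block, 22 mm high, fixed on the robot's side of the tray: the face lies at x = -18 mm in the fixture's frame, from y = 80 to 180 mm, facing +x. The tray's near long edge comes to rest on it when square
- tray: flat loose aluminium kit tray, 0.9 kg, 15 mm thick, covering x -18 to 150 mm (to the far edge), y -20 to 206 mm (to the left end) of its frame. Origin: underside, on the axis of the open notch (18 mm wide) in its near right corner, in which the peg stands. Starts turned 0.28 to 0.5 rad clockwise (from above) from square. Pockets 5 mm deep, floors 10 mm up: far row 3 oblong, near row 2 square
- push_corner (a point): point on the outer face of the tray's far edge near the far left corner, the corner farthest from the notch: tray x = 150 mm, y = 184 mm, 7.5 mm up (half height); axes as the tray's. Pushed here towards the robot, along the arc about the peg, with 3 to 7 N, the tray turns anticlockwise about the peg
- low_bay0 (a point): centre of the floor of oblong pocket 1 of 3 in the tray's far row (from the right), tray x = 102 mm, y = 28 mm, z = 10 mm; the pocket measures 80 mm in x, 52 mm in y; axes as the tray's. Any slide box goes in any of these, its length along x
- low_bay1 (a point): centre of the floor of oblong pocket 2 of 3 in the tray's far row (from the right), tray x = 102 mm, y = 96 mm, z = 10 mm; the pocket measures 80 mm in x, 52 mm in y; axes as the tray's. Any slide box goes in any of these, its length along x
- low_bay2 (a point): centre of the floor of oblong pocket 3 of 3 in the tray's far row (from the right), tray x = 102 mm, y = 164 mm, z = 10 mm; the pocket measures 80 mm in x, 52 mm in y; axes as the tray's. Any slide box goes in any of these, its length along x
- tall_bay0 (a point): centre of the floor of square pocket 1 of 2 in the tray's near row (from the right), tray x = 22 mm, y = 55 mm, z = 10 mm; the pocket is 64 x 64 mm; axes as the tray's. Any jar goes in either
- tall_bay1 (a point): centre of the floor of square pocket 2 of 2 in the tray's near row (from the right), tray x = 22 mm, y = 150 mm, z = 10 mm; the pocket is 64 x 64 mm; axes as the tray's. Any jar goes in either
- box0: slide box: small closed box, grey body with white lid, 70 mm long (its x) x 42 mm wide (its y) x 28 mm tall, about 0.09 kg; its lid has a tiny tab on one end. Origin: centre of its underside; z up. Grip it across the 42 mm width. May be absent (None at the start)
- box1: slide box: small closed box, grey body with white lid, 70 mm long (its x) x 42 mm wide (its y) x 28 mm tall, about 0.09 kg; its lid has a tiny tab on one end. Origin: centre of its underside; z up. Grip it across the 42 mm width. May be absent (None at the start)
- box2: slide box: small closed box, grey body with white lid, 70 mm long (its x) x 42 mm wide (its y) x 28 mm tall, about 0.09 kg; its lid has a tiny tab on one end. Origin: centre of its underside; z up. Grip it across the 42 mm width. May be absent (None at the start)
- jar0: tall reagent jar: upright amber cylinder with paper label and black lid, diameter 54 mm, 110 mm tall, straight-sided, about 0.25 kg. Origin: centre of its underside; z up
- jar1: tall reagent jar: upright amber cylinder with paper label and black lid, diameter 54 mm, 110 mm tall, straight-sided, about 0.25 kg. Origin: centre of its underside; z up
- tape: bystander: roll of white paper tape lying flat, diameter 80 mm, 25 mm tall. Origin: centre of its underside
- cup: bystander: short clear specimen cup with white lid, diameter 62 mm, 57 mm tall. Origin: centre of its underside
- timer: bystander: square white bench timer, 62 x 62 x 30 mm. Origin: centre of its underside
There are look-alikes about, which are no part of the job. What is shaped like the jar0 but green or pink is not meant. What is shaped like the box2 but turquoise is not meant.

How it is judged:
By the outcome, as a careful person would: the job done as asked, in the order asked, and still so for the second after the job is handed in, with the robot touching nothing.
Of box0, box1, box2 only 2 to 3 are there at a start; the rules pass over those that are not, and their reading is None.
At some moment in a run one of box0, box1, box2 may be knocked a few centimetres aside while the robot is not near it.
It also fails if it takes over 210 s, if anything falls off the work surface, if the arm or the gripper's body presses on something with over 40 N, if the wrist force passes 120 N, or if a joint passes its speed limit or range.

## Working session

There is one attempt and no reset: what is moved stays moved. The work goes in short steps, Python scripts to look and compute and a tool call to move; the robot and the scene stay as the last step left them, time stands still between calls to the robot, and variables do not carry over. Pictures are saved under pics/ and viewed, at most 14 in all, crops included, and the job is handed in when it is done.

Besides the shell and the picture viewer there is one more tool, called after "Emit:" by a JSON object that holds its "fn" and its "kwargs", one argument or row to a line. step_arm: Moves the arm, as the interface text tells. Its arguments: {"type":"object","properties":{"plan":{"type":"array","items":{"type":"array","items":{"type":"number","minimum":-1,"maximum":1}}}},"required":["plan"]}

```bash
mkdir -p pics; ls; python3 - <<'E'
from workcell import get_obs, vision, ctrl
import cv2,numpy as np
for n in("top","side"):
    im=vision.get_image(n); cv2.imwrite(f"pics/{n}0.png",im["pixels"][:,:,::-1]); np.savez(f"{n}0.npz",**im)
    print(n,im["fx"],im["fy"],im["cx"],im["cy"],np.round(im["T"],3).tolist())
print(get_obs())
E
```

```text
pics
top 386.14094909072304 386.14094909072304 320.876612189906 198.4381543452344 [[-0.02, -0.998, 0.067, 458.167], [-1.0, 0.02, 0.005, -2.693], [-0.006, -0.067, -0.998, 1185.17], [0.0, 0.0, 0.0, 1.0]]
side 387.89399353736536 387.89399353736536 319.1908561381411 202.21406564761054 [[-0.999, -0.026, 0.046, 464.918], [-0.052, 0.637, -0.769, 865.474], [-0.009, -0.77, -0.638, 756.134], [0.0, 0.0, 0.0, 1.0]]
{'t': 0.1, 'qpos': array([-1.20201632e+00,  4.23754044e-01,  1.63062345e+00, -1.40703980e-05,
        1.08858857e+00, -1.89954340e-02]), 'qvel': array([-0.00084947, -0.00249672, -0.00287368,  0.00037122,  0.00043652,
       -0.00156032]), 'joint_torque': array([ 1.81183377e-04, -5.45615029e+01, -2.74325699e+01,  6.45494903e-02,
        1.87718763e-02, -2.91656261e-05]), 'ee_pos': array([ 236.17090403, -578.11193877,  221.9820262 ]), 'orientation': array([-3.08140033e+00, -6.05056936e-01,  3.94490992e-04]), 'ft_force': array([-0.18867708,  0.06367469, -0.2642823 ]), 'moment': array([-0.08767448, -0.00020694, -0.03671193]), 'grasp_force': 0.0, 'width': 87.58479707737958}
```

View pics/top0.png

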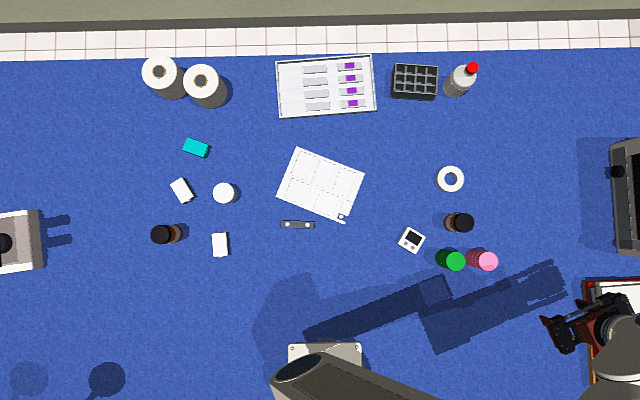

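View pics/side0.png

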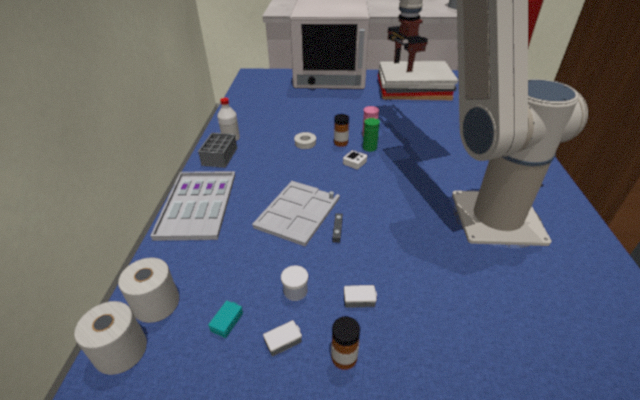

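The top view shows the tray with its far-left corner at (295,147), its notch and peg at about (342,217), and the stop block at (297,224). There are two boxes, at (181,190) and (220,245), and amber jars at (165,234) and (460,222). The cup is at (224,193), the tape at (451,179) and the timer at (411,239). The side view agrees, and I see no third box.

```bash
cat > h.py <<'E'
import cv2,numpy as np
from workcell import get_obs, vision, ctrl
from scipy.spatial.transform import Rotation as R
def ray(im,uv,z):
    uv=np.atleast_2d(uv).astype(float)
    d=np.c_[(uv[:,0]-im["cx"])/im["fx"],(uv[:,1]-im["cy"])/im["fy"],np.ones(len(uv))]@im["T"][:3,:3].T
    o=im["T"][:3,3]; return (o+d*((z-o[2])/d[:,2])[:,None])[:,:2]
def zmap(im):
    v,u=np.mgrid[:400,:640]; D=im["depth"]
    P=np.stack([(u-im["cx"])/im["fx"]*D,(v-im["cy"])/im["fy"]*D,D],-1)@im["T"][:3,:3].T+im["T"][:3,3]
    P[D==0]=np.nan; return P
def blobs(mask,amin=30):
    cs,_=cv2.findContours(mask.astype(np.uint8),cv2.RETR_EXTERNAL,cv2.CHAIN_APPROX_NONE)
    return [c[:,0,:] for c in cs if cv2.contourArea(c)>amin]
def rect(im,c,z):
    w=ray(im,c,z).astype(np.float32); (cx,cy),(a,b),_=r=cv2.minAreaRect(w)
    p=cv2.boxPoints(r); e=p[1]-p[0]; f=p[2]-p[1]
    l=e if np.hypot(*e)>np.hypot(*f) else f
    return [round(cx,1),round(cy,1)],sorted([round(a,1),round(b,1)]),round(float(np.arctan(l[1]/l[0])),3)
E
python3 - <<'E'
from h import *
im=dict(np.load("top0.npz")); P=zmap(im); px=im["pixels"].astype(int)
hsv=cv2.cvtColor(im["pixels"],cv2.COLOR_RGB2HSV)
notblue=~((hsv[:,:,0]>100)&(hsv[:,:,0]<130)&(hsv[:,:,1]>90))
for c in blobs(notblue):
    m=c.mean(0)
    if not(130<m[0]<510 and 130<m[1]<275): continue
    k=np.zeros((400,640),np.uint8); cv2.drawContours(k,[c.reshape(-1,1,2)],-1,1,-1)
    zz=np.nanpercentile(P[:,:,2][k>0],80)
    print(m.round(),k.sum(),"z",round(zz,1),rect(im,c,zz), px[k>0].mean(0).round())
cr=cv2.resize(im["pixels"][130:260,255:395],None,fx=5.6,fy=4.6*1,interpolation=cv2.INTER_CUBIC)
cv2.imwrite("pics/traycrop.png",cr[:,:,::-1])
E
```

```text
[466. 259.] 1075 z 109.4 ([354.0, -395.4], [57.4, 173.1], 1.551) [111. 124. 103.]
[220. 244.] 385 z 29.0 ([406.0, 307.5], [48.3, 71.7], 0.055) [230. 229. 230.]
[411. 240.] 474 z 29.0 ([408.1, -262.9], [63.2, 66.7], 0.996) [167. 166. 168.]
[166. 234.] 527 z 109.7 ([440.6, 433.7], [49.9, 86.7], 1.551) [50. 43. 39.]
[297. 224.] 235 z 23.3 ([461.1, 74.9], [21.4, 99.3], 1.512) [119. 124. 129.]
[458. 222.] 484 z 109.3 ([457.5, -378.0], [49.9, 80.6], 1.551) [49. 42. 38.]
[224. 193.] 407 z 57.5 ([556.0, 286.0], [60.2, 70.2], 1.099) [226. 226. 229.]
[182. 190.] 388 z 28.7 ([569.9, 420.0], [47.7, 76.1], 0.538) [223. 222. 223.]
[449. 179.] 598 z 24.8 ([588.9, -386.3], [75.9, 81.8], 1.55) [196. 199. 208.]
[321. 186.] 4123 z 14.0 ([579.3, 5.0], [169.4, 228.4], 1.168) [244. 244. 246.]
[196. 147.] 354 z 28.7 ([699.8, 379.4], [42.4, 78.1], 1.227) [  4. 197. 197.]
```

View pics/traycrop.png

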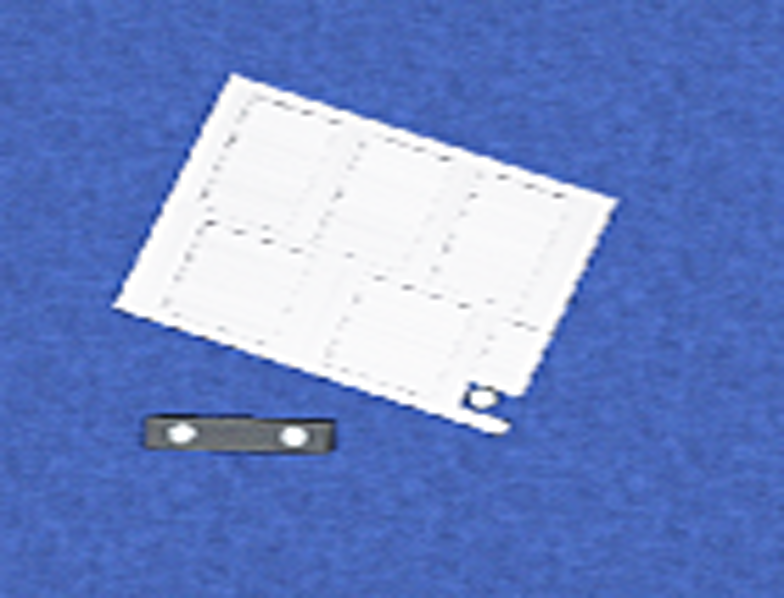

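```bash
cat >> h.py <<'E'
def pose():
    o=get_obs(); M=R.from_rotvec(o["orientation"]).as_matrix()
    return np.r_[o["ee_pos"],np.arctan2(M[1,0],M[0,0])],o
def plan(targets,rate=1.0):
    """targets (x,y,z,psi): psi=world angle of tool x, tool down. prints 'n x dx dy dz wz'; shift and turn blended"""
    p,o=pose(); print("now",p.round(2),"q",o["qpos"].round(2),"F",o["ft_force"].round(1),"w",round(o["width"],1),"g",round(o["grasp_force"],1))
    for t in targets:
        t=np.array(t,float); dps=t[3]-p[3]
        if abs(dps)>.004:
            n=int(np.ceil(abs(dps)/.12)); w=round(-dps/.12/n,2); print(f"  {n} x [0,0,0, 0,0,{w}]"); p[3]-=w*n*.12
        c,s=np.cos(p[3]),np.sin(p[3]); d=t[:3]-p[:3]
        l=np.array([c*d[0]+s*d[1], s*d[0]-c*d[1], -d[2]])
        n=max(1,int(np.ceil(np.abs(l).max()/50/rate))); u=(l/50/n).round(2); print(f"  {n} x {u.tolist()}")
        l=u*50*n; p[:3]+=[c*l[0]+s*l[1], s*l[0]-c*l[1], -l[2]]
    print("end",p.round(2))
E
python3 - <<'E'
from h import *
im=dict(np.load("top0.npz")); g=im["pixels"].astype(int)
print("peg",ray(im,[341.1,216.5],32))
plan([(723,43,160,1.168),(723,43,6,1.168)])
M=R.from_rotvec(get_obs()["orientation"]).as_matrix(); print(M.round(3))
E
```

```text
peg [[480.84557205 -56.4412972 ]]
now [ 2.3617e+02 -5.7811e+02  2.2198e+02  3.9000e-01] q [-1.2   0.42  1.63 -0.    1.09 -0.02] F [-0.2  0.1 -0.3] w 87.6 g 0.0
  7 x [0,0,0, 0,0,-0.93]
  16 x [0.95, 0.26, 0.08]
  4 x [0.01, -0.01, 0.76]
end [723.77  42.63   5.98   1.17]
[[ 0.926  0.378 -0.001]
 [ 0.378 -0.926  0.001]
 [ 0.    -0.001 -1.   ]]
```

Emit:
{"fn": "step_arm", "kwargs": {
  "plan": [
    [-1,0,0,0,0,0,-0.93],
    [-1,0,0,0,0,0,-0.93],
    [-1,0,0,0,0,0,-0.93],
    [-1,0,0,0,0,0,-0.93],
    [-1,0,0,0,0,0,-0.93],
    [-1,0,0,0,0,0,-0.93],
    [-1,0,0,0,0,0,-0.93],
    [-1,0.95,0.26,0.08,0,0,0],
    [-1,0.95,0.26,0.08,0,0,0],
    [-1,0.95,0.26,0.08,0,0,0],
    [-1,0.95,0.26,0.08,0,0,0],
    [-1,0.95,0.26,0.08,0,0,0],
    [-1,0.95,0.26,0.08,0,0,0],
    [-1,0.95,0.26,0.08,0,0,0],
    [-1,0.95,0.26,0.08,0,0,0],
    [-1,0.95,0.26,0.08,0,0,0],
    [-1,0.95,0.26,0.08,0,0,0],
    [-1,0.95,0.26,0.08,0,0,0],
    [-1,0.95,0.26,0.08,0,0,0],
    [-1,0,0,0,0,0,0]
  ]
}}

```text
t: 2.6
ee_pos: [604.1, -112.4, 173.9]
orientation: [-2.616, -1.738, 0.0]
ft_force: [-0.7, -0.0, 0.3]
width: 0.8
grasp_force: 0.0
```

```bash
python3 - <<'E'
from h import *
plan([(723,43,160,1.168),(723,43,6,1.168)])
E
```

```text
now [ 604.1  -112.37  173.92    1.17] q [-0.2   0.47  1.69  0.    0.99  0.19] F [-0.7 -0.   0.3] w 0.8 g 0.0
  1 x [0,0,0, 0,0,0.04]
  4 x [0.95, 0.24, 0.07]
  4 x [-0.0, 0.0, 0.77]
end [722.74  43.61   5.92   1.17]
```

Emit:
{"fn": "step_arm", "kwargs": {
  "plan": [
    [-1,0.95,0.24,0.07,0,0,0],
    [-1,0.95,0.24,0.07,0,0,0],
    [-1,0.95,0.24,0.07,0,0,0],
    [-1,0.95,0.24,0.07,0,0,0],
    [-1,0,0,0.77,0,0,0],
    [-1,0,0,0.77,0,0,0],
    [-1,0,0,0.77,0,0,0],
    [-1,0,0,0.77,0,0,0],
    [-1,0,0,0,0,0,0]
  ]
}}

```text
t: 3.72
ee_pos: [719.0, 39.9, 3.9]
orientation: [-2.619, -1.731, 0.007]
ft_force: [-0.5, 0.0, 0.9]
width: 0.4
grasp_force: 0.0
```

Emit:
{"fn": "step_arm", "kwargs": {
  "plan": [
    [-1,0,-0.1,0,0,0,0],
    [-1,0,-0.1,0,0,0,0],
    [-1,0,-0.1,0,0,0,0],
    [-1,0,0,0,0,0,0]
  ]
}}

```text
t: 4.22
ee_pos: [707.3, 47.3, 7.4]
orientation: [2.62, 1.734, 0.001]
ft_force: [0.8, -0.9, -0.0]
width: 0.5
grasp_force: 0.0
```

```bash
python3 - <<'E'
from h import *
plan([])
im=vision.get_image("top"); cv2.imwrite("pics/t1.png",cv2.resize(im["pixels"][110:260,230:400],None,fx=4,fy=4)[:,:,::-1])
E
```

```text
now [707.29  47.29   7.44   1.17] q [0.05 0.8  1.51 0.   0.82 0.45] F [ 0.8 -0.9 -0. ] w 0.5 g 0.0
end [707.29  47.29   7.44   1.17]
```

View pics/t1.png

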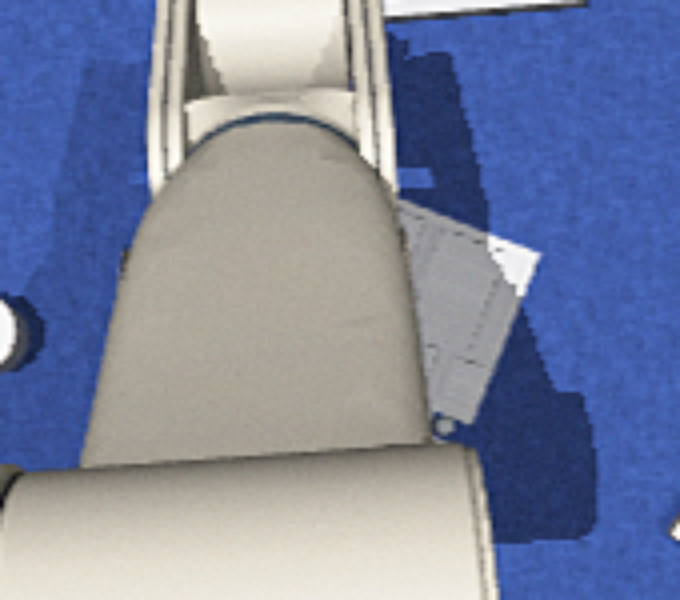

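The arm hides most of the tray, but the far-right corner at (540,255) in the crop hasn't moved. I'll push along the arc and go by force.

Emit:
{"fn": "step_arm", "kwargs": {
  "plan": [
    [-1,0,-0.08,0.02,0,0,0],
    [-1,0.063,-0.073,0,0,0,-0.167],
    [-1,0.063,-0.073,0,0,0,-0.167],
    [-1,0.063,-0.073,0,0,0,-0.167],
    [-1,0.063,-0.073,0,0,0,-0.167],
    [-1,0,0,0,0,0,0]
  ]
}}

```text
t: 5.03
ee_pos: [694.4, 66.3, 5.7]
orientation: [-2.547, -1.837, 0.0]
ft_force: [-0.1, -0.6, -0.7]
width: 0.7
grasp_force: 0.1
```

Emit:
{"fn": "step_arm", "kwargs": {
  "plan": [
    [-1,0.063,-0.073,0,0,0,-0.167],
    [-1,0.063,-0.073,0,0,0,-0.167],
    [-1,0.063,-0.073,0,0,0,-0.167],
    [-1,0.063,-0.073,0,0,0,-0.167],
    [-1,0.063,-0.073,0,0,0,-0.167],
    [-1,0.063,-0.073,0,0,0,-0.167]
  ]
}}

```text
t: 5.78
ee_pos: [678.7, 89.9, 5.7]
orientation: [2.432, 1.988, 0.0]
ft_force: [1.9, -2.3, 0.3]
width: 0.7
grasp_force: 1.3
```

```bash
python3 - <<'E'
from h import *
plan([])
im=vision.get_image("side"); np.savez("s2.npz",**im);cv2.imwrite("pics/s2.png",cv2.resize(im["pixels"][150:270,230:380],None,fx=5,fy=5)[:,:,::-1])
E
```

```text
now [678.65  89.95   5.7    1.37] q [0.11 0.78 1.58 0.   0.79 0.31] F [ 1.9 -2.3  0.3] w 0.7 g 1.3
end [678.65  89.95   5.7    1.37]
```

View pics/s2.png

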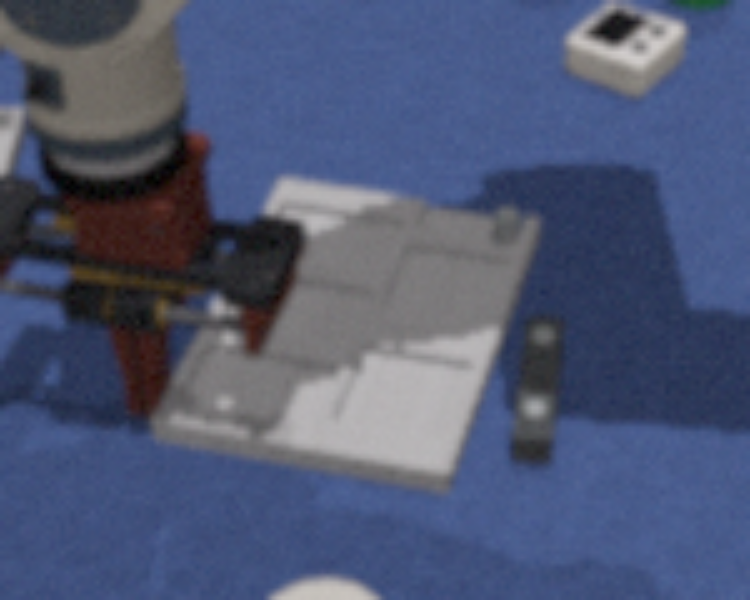

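The tray is turning about the peg. The gap to the stop at (540,390) in the crop is closing, and the force is about 3 N.

Emit:
{"fn": "step_arm", "kwargs": {
  "plan": [
    [-1,0.056,-0.073,0,0,0,-0.167],
    [-1,0.056,-0.073,0,0,0,-0.167],
    [-1,0.056,-0.073,0,0,0,-0.167],
    [-1,0.056,-0.073,0,0,0,-0.167],
    [-1,0,0,0,0,0,0]
  ]
}}

```text
t: 6.45
ee_pos: [666.1, 103.9, 5.7]
orientation: [-2.351, -2.083, -0.0]
ft_force: [2.0, 2.0, 0.3]
width: 0.2
grasp_force: 1.0
```

Emit:
{"fn": "step_arm", "kwargs": {
  "plan": [
    [-1,0.03,-0.04,0,0,0,-0.083],
    [-1,0.03,-0.04,0,0,0,-0.083]
  ]
}}

```text
t: 6.7
ee_pos: [663.2, 107.0, 5.8]
orientation: [2.33, 2.106, 0.002]
ft_force: [4.8, 2.7, -2.9]
width: 0.4
grasp_force: 2.4
```

```bash
python3 - <<'E'
from h import *
plan([])
im=vision.get_image("side"); np.savez("s3.npz",**im);cv2.imwrite("pics/s3.png",cv2.resize(im["pixels"][150:270,230:380],None,fx=5,fy=5)[:,:,::-1])
E
```

```text
now [663.23 107.01   5.79   1.47] q [0.14 0.77 1.61 0.   0.77 0.24] F [ 4.8  2.7 -2.9] w 0.4 g 2.4
end [663.23 107.01   5.79   1.47]
```

View pics/s3.png

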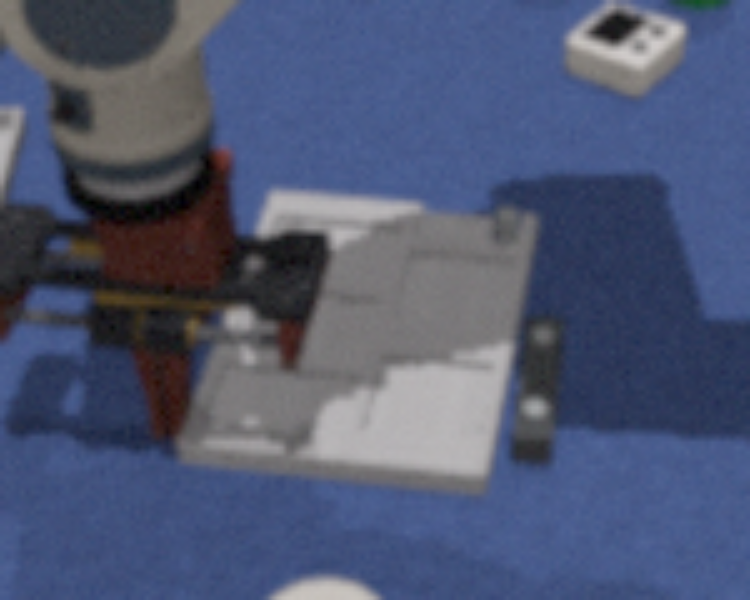

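The gap at the near-left corner (490,480 against 515,450) is down to a few mm, so I'll continue in small steps.

Emit:
{"fn": "step_arm", "kwargs": {
  "plan": [
    [-1,0.03,-0.037,0,0,0,-0.083],
    [-1,0.03,-0.037,0,0,0,-0.083],
    [-1,0,0,0,0,0,0]
  ]
}}

```text
t: 7.12
ee_pos: [659.8, 110.6, 5.8]
orientation: [2.31, 2.129, 0.002]
ft_force: [4.5, 3.0, -1.8]
width: 0.2
grasp_force: 2.1
```

Emit:
{"fn": "step_arm", "kwargs": {
  "plan": [
    [-1,0.015,-0.02,0,0,0,-0.04],
    [-1,0.015,-0.02,0,0,0,-0.04]
  ]
}}

```text
t: 7.38
ee_pos: [658.2, 112.2, 5.9]
orientation: [2.299, 2.14, 0.003]
ft_force: [5.5, 2.0, -2.5]
width: 0.6
grasp_force: 2.6
```

Emit:
{"fn": "step_arm", "kwargs": {
  "plan": [
    [-1,0.015,-0.02,0,0,0,-0.04],
    [-1,0.015,-0.02,0,0,0,-0.04]
  ]
}}

```text
t: 7.62
ee_pos: [656.4, 114.0, 5.9]
orientation: [2.289, 2.151, 0.003]
ft_force: [6.0, 3.4, -2.8]
width: 0.5
grasp_force: 2.7
```

Emit:
{"fn": "step_arm", "kwargs": {
  "plan": [
    [-1,0.008,-0.02,0,0,0,-0.02],
    [-1,0,-0.01,0,0,0,0]
  ]
}}

```text
t: 7.88
ee_pos: [655.2, 114.6, 5.9]
orientation: [2.286, 2.154, 0.004]
ft_force: [6.7, 3.8, -3.0]
width: 0.3
grasp_force: 3.0
```

```bash
python3 - <<'E'
from h import *
plan([])
im=vision.get_image("side"); np.savez("s4.npz",**im);cv2.imwrite("pics/s4.png",cv2.resize(im["pixels"][150:270,230:380],None,fx=5,fy=5)[:,:,::-1])
E
```

```text
now [655.16 114.57   5.94   1.51] q [0.15 0.76 1.63 0.   0.75 0.21] F [ 6.7  3.8 -3. ] w 0.3 g 3.0
end [655.16 114.57   5.94   1.51]
```

View pics/s4.png

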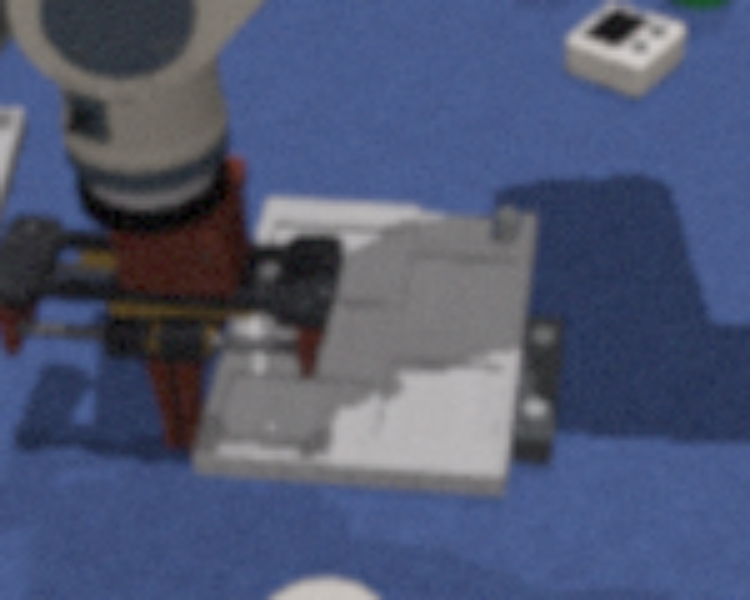

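The near-left edge at (510,480) is almost touching the block. I'll go on in 1 mm steps until the force rises.

Emit:
{"fn": "step_arm", "kwargs": {
  "plan": [
    [-1,0.008,-0.02,0,0,0,-0.02],
    [-1,0.008,-0.02,0,0,0,-0.02]
  ]
}}

```text
t: 8.18
ee_pos: [653.5, 115.5, 6.1]
orientation: [2.281, 2.159, 0.005]
ft_force: [6.3, 4.9, -2.4]
width: 0.0
grasp_force: 3.3
```

Emit:
{"fn": "step_arm", "kwargs": {
  "plan": [
    [-1,0.008,-0.02,0,0,0,-0.02]
  ]
}}

```text
t: 8.3
ee_pos: [653.2, 115.8, 6.2]
orientation: [2.277, 2.161, 0.006]
ft_force: [9.6, 1.1, -4.1]
width: 0.4
grasp_force: 4.9
```

Emit:
{"fn": "step_arm", "kwargs": {
  "plan": [
    [-1,0.008,-0.02,0,0,0,-0.02]
  ]
}}

```text
t: 8.43
ee_pos: [653.1, 115.9, 6.4]
orientation: [2.273, 2.163, 0.008]
ft_force: [12.7, -0.3, -3.6]
width: 0.5
grasp_force: 6.0
```

Force rose to 12.7 N without motion, so the tray is flush. I'll back off, lift and swing right for a clear view.

Emit:
{"fn": "step_arm", "kwargs": {
  "plan": [
    [-1,0,0.2,0,0,0,0],
    [-1,0,0.2,0,0,0,0],
    [-1,0,0,-1,0,0,0],
    [-1,0,0,-1,0,0,0],
    [-1,0,0,-1,0,0,0],
    [-1,0,0,-1,0,0,0],
    [0.3,-1,-0.4,0,0,0,0],
    [0.3,-1,-0.4,0,0,0,0],
    [0.3,-1,-0.4,0,0,0,0],
    [0.3,-1,-0.4,0,0,0,0],
    [0.3,-1,-0.4,0,0,0,0],
    [0.3,-1,-0.4,0,0,0,0],
    [0.3,-1,-0.4,0,0,0,0],
    [0.3,-1,-0.4,0,0,0,0],
    [0.3,-1,-0.4,0,0,0,0],
    [0.3,-1,-0.4,0,0,0,0],
    [0.3,0,0,0,0,0,0]
  ]
}}

```text
t: 10.55
ee_pos: [443.5, -377.5, 205.5]
orientation: [-2.281, -2.159, 0.001]
ft_force: [0.8, 0.2, -0.6]
width: 57.2
grasp_force: 0.0
```

```bash
cat > meas.py <<'E'
from h import *
import sys
im=vision.get_image("top"); np.savez("last.npz",**im); P=zmap(im)
hsv=cv2.cvtColor(im["pixels"],cv2.COLOR_RGB2HSV)
H,S,V=[hsv[:,:,i].astype(int) for i in range(3)]
z=P[:,:,2]
# tray: low bright; boxes: white, lid-height
w=(S<60)&(V>130)
for c in blobs(w&(z>8)&(z<17.5),1500): print("tray",rect(im,c,15))
for c in blobs((S<60)&(z>21)&(z<35),60): 
    r=rect(im,c,28)
    if r[1][1]<110 and 300<r[0][0]<720: print("28mm",r,c.mean(0).round())
for c in blobs((z>85)&(z<118),60):
    (u,v),rad=cv2.minEnclosingCircle(c)
    q=ray(im,[u,v],110)[0]
    if 330<q[0]<720: print("110mm",q.round(1),round(rad*1.0/im["fx"]*1075,1),im["pixels"][int(v),int(u)])
E
python3 meas.py; python3 -c "
from h import *
plan([]);im=dict(np.load('last.npz'));cv2.imwrite('pics/t5.png',cv2.resize(im['pixels'][120:280,130:380],None,fx=3,fy=3)[:,:,::-1])"
```

```text
tray ([554.3, 33.1], [167.7, 225.3], 1.52)
28mm ([405.5, 309.1], [42.4, 71.0], 0.08) [219. 244.]
28mm ([407.5, -263.0], [61.5, 62.2], 1.009) [411. 240.]
28mm ([569.1, 422.7], [41.8, 72.7], 0.554) [181. 190.]
28mm ([588.6, -385.3], [75.9, 77.6], -0.815) [449. 178.]
110mm [ 352.6 -359.9] 30.6 [ 29 114  45]
110mm [440.9 450.3] 30.4 [34 34 38]
110mm [ 457.3 -388.9] 30.4 [19 22 21]
110mm [ 526.5 -877.7] 157.3 [10  6  5]
now [ 444.22 -375.77  205.34    1.52] q [-0.72  0.38  1.74  0.    1.02 -0.67] F [ 0.3  0.9 -0.1] w 57.0 g 0.0
end [ 444.22 -375.77  205.34    1.52]
```

View pics/t5.png

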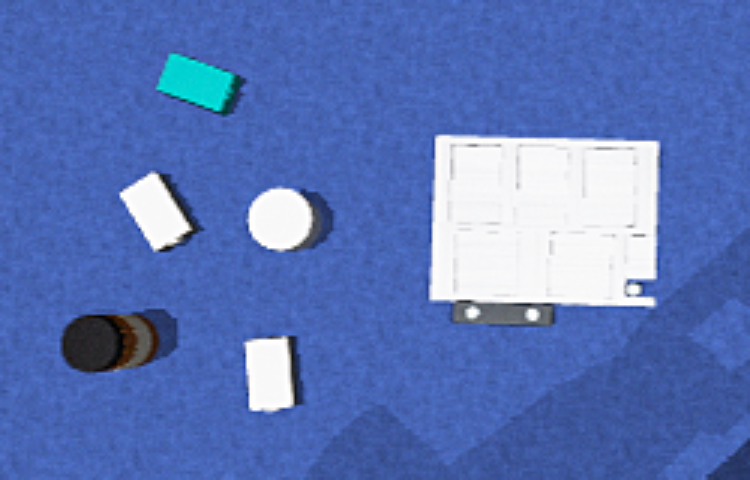

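The tray is square: its centre is at about (545,220) in the crop and the near edge sits on the block at (503,313). The two white boxes are unmoved at (157,212) and (271,374). I'll take the near one first.

```bash
python3 - <<'E'
from h import *
plan([(405.5,309,160,.08),(405.5,309,8,.08)])
E
```

```text
now [ 444.22 -375.77  205.34    1.52] q [-0.72  0.38  1.74  0.    1.02 -0.67] F [ 0.3  0.9 -0.1] w 57.0 g 0.0
  12 x [0,0,0, 0,0,1.0]
  14 x [0.02, -0.98, 0.06]
  4 x [0.0, 0.0, 0.78]
end [4.0518e+02 3.0926e+02 7.3400e+00 8.0000e-02]
```

Emit:
{"fn": "step_arm", "kwargs": {
  "plan": [
    [0.25,0,0,0,0,0,1],
    [0.25,0,0,0,0,0,1],
    [0.25,0,0,0,0,0,1],
    [0.25,0,0,0,0,0,1],
    [0.25,0,0,0,0,0,1],
    [0.25,0,0,0,0,0,1],
    [0.25,0,0,0,0,0,1],
    [0.25,0,0,0,0,0,1],
    [0.25,0,0,0,0,0,1],
    [0.25,0,0,0,0,0,1],
    [0.25,0,0,0,0,0,1],
    [0.25,0,0,0,0,0,1]
  ]
}}

```text
t: 12.1
ee_pos: [445.9, -372.9, 205.5]
orientation: [-3.138, -0.123, 0.001]
ft_force: [-0.4, 0.3, 0.0]
width: 55.4
grasp_force: 0.0
```

Emit:
{"fn": "step_arm", "kwargs": {
  "plan": [
    [0.25,0.02,-0.98,0.06,0,0,0],
    [0.25,0.02,-0.98,0.06,0,0,0],
    [0.25,0.02,-0.98,0.06,0,0,0],
    [0.25,0.02,-0.98,0.06,0,0,0],
    [0.25,0.02,-0.98,0.06,0,0,0],
    [0.25,0.02,-0.98,0.06,0,0,0],
    [0.25,0.02,-0.98,0.06,0,0,0],
    [0.25,0.02,-0.98,0.06,0,0,0],
    [0.25,0.02,-0.98,0.06,0,0,0],
    [0.25,0.02,-0.98,0.06,0,0,0],
    [0.25,0.02,-0.98,0.06,0,0,0],
    [0.25,0.02,-0.98,0.06,0,0,0],
    [0.25,0.02,-0.98,0.06,0,0,0],
    [0.25,0.02,-0.98,0.06,0,0,0],
    [0.25,0,0,0,0,0,0]
  ]
}}

```text
t: 13.98
ee_pos: [402.5, 313.7, 163.5]
orientation: [-3.138, -0.135, 0.001]
ft_force: [0.9, 0.2, -0.6]
width: 54.8
grasp_force: 0.0
```

```bash
python3 - <<'E'
from h import *
im=vision.get_image("side");P=zmap(im);hsv=cv2.cvtColor(im["pixels"],cv2.COLOR_RGB2HSV)
for c in blobs((hsv[:,:,1]<60)&(P[:,:,2]>22)&(P[:,:,2]<34),60):
    r=rect(im,c,28)
    if r[1][1]<110: print(r,c.mean(0).round())
plan([(405.5,309,40,.08),(405.5,309,8,.08)])
E
```

```text
([884.9, 482.2], [47.6, 101.9], 0.845) [124. 357.]
([570.7, 424.1], [43.7, 72.0], 0.561) [282. 336.]
([858.7, 365.3], [47.9, 101.2], 0.689) [158. 308.]
([406.3, 311.0], [45.0, 72.1], 0.083) [360. 294.]
([589.1, -380.9], [72.2, 74.1], 0.036) [305. 138.]
now [4.0241e+02 3.1190e+02 1.6333e+02 8.0000e-02] q [0.64 0.34 1.93 0.   0.88 2.12] F [ 0.1  0.1 -0.7] w 54.6 g 0.0
  1 x [0,0,0, 0,0,0.04]
  3 x [0.02, 0.02, 0.82]
  1 x [-0.0, 0.0, 0.65]
end [4.0564e+02 3.0915e+02 7.8300e+00 8.0000e-02]
```

Emit:
{"fn": "step_arm", "kwargs": {
  "plan": [
    [0.25,0.02,0.01,0.82,0,0,0],
    [0.25,0.02,0.01,0.82,0,0,0],
    [0.25,0.02,0.01,0.82,0,0,0],
    [0.25,0,0,0.65,0,0,0],
    [0.25,0,0,0,0,0,0],
    [-1,0,0,0,0,0,0],
    [-1,0,0,0,0,0,0],
    [-1,0,0,0,0,0,0],
    [-1,0,0,0,0,0,0]
  ]
}}

```text
t: 15.15
ee_pos: [407.9, 309.3, 9.6]
orientation: [-3.138, -0.127, -0.003]
ft_force: [-0.7, -1.2, 6.8]
width: 41.3
grasp_force: 30.0
```

Emit:
{"fn": "step_arm", "kwargs": {
  "plan": [
    [-1,0,0,-0.5,0,0,0],
    [-1,0,0,-1,0,0,0],
    [-1,0,0,-1,0,0,0],
    [-1,0,0,0,0,0,0]
  ]
}}

```text
t: 15.65
ee_pos: [409.4, 310.6, 137.4]
orientation: [-3.134, -0.126, -0.011]
ft_force: [-0.1, 0.9, -1.3]
width: 42.1
grasp_force: 30.0
```

```bash
python3 - <<'E'
from h import *
plan([(593.2,102.2,80,-.051),(593.2,102.2,40,-.051)])
E
```

```text
now [4.0943e+02 3.1057e+02 1.3741e+02 8.0000e-02] q [0.63 0.38 1.94 0.   0.81 2.12] F [-0.1  0.9 -1.3] w 42.1 g 30.0
  2 x [0,0,0, 0,0,0.55]
  4 x [0.97, 0.99, 0.29]
  1 x [0.0, 0.01, 0.79]
end [ 5.9298e+02  1.0237e+02  3.9910e+01 -5.0000e-02]
```

Emit:
{"fn": "step_arm", "kwargs": {
  "plan": [
    [-1,0,0,0,0,0,0.55],
    [-1,0,0,0,0,0,0.55],
    [-1,0.97,0.99,0.29,0,0,0],
    [-1,0.97,0.99,0.29,0,0,0],
    [-1,0.97,0.99,0.29,0,0,0],
    [-1,0.97,0.99,0.29,0,0,0],
    [-1,0,0,0.5,0,0,0],
    [-1,0,0,0,0,0,0],
    [-1,0,0,0,0,0,0]
  ]
}}

```text
t: 16.77
ee_pos: [568.5, 125.9, 56.9]
orientation: [3.14, -0.079, -0.001]
ft_force: [-0.2, -0.8, -1.0]
width: 41.9
grasp_force: 30.0
```

```bash
python3 - <<'E'
from h import *
plan([(594.5,102.2,24,-.051)])
im=vision.get_image("side");cv2.imwrite("pics/s6.png",cv2.resize(im["pixels"][150:270,230:380],None,fx=5,fy=5)[:,:,::-1])
E
```

```text
now [ 5.6851e+02  1.2595e+02  5.6920e+01 -5.0000e-02] q [0.2  0.59 1.81 0.   0.73 1.82] F [-0.2 -0.8 -1. ] w 41.9 g 30.0
  1 x [0.54, 0.45, 0.66]
end [ 5.9434e+02  1.0211e+02  2.3920e+01 -5.0000e-02]
```

View pics/s6.png

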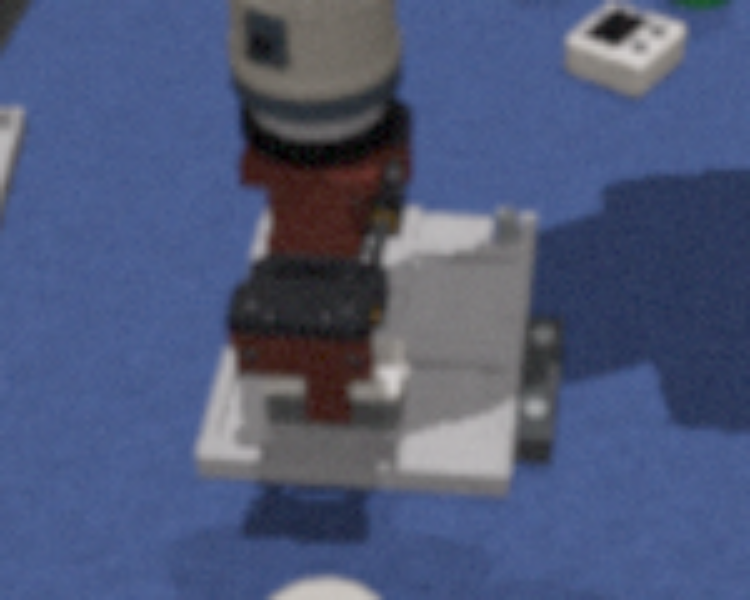

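The box hangs over the tray, in the crop at about (330,400), roughly 35 mm short of its pocket because diagonal rows get clipped. I'll correct sideways first.

```bash
sed -i 's/np.abs(l).max()\/50\/rate/np.linalg.norm(l)\/48\/rate/' h.py
```

Emit:
{"fn": "step_arm", "kwargs": {
  "plan": [
    [-1,0.27,0.22,0.14,0,0,0],
    [-1,0.27,0.22,0.14,0,0,0],
    [-1,0,0,0,0,0,0]
  ]
}}

```text
t: 17.2
ee_pos: [596.2, 101.1, 42.5]
orientation: [3.14, -0.083, 0.001]
ft_force: [-0.4, -0.7, -1.2]
width: 42.0
grasp_force: 30.0
```

```bash
python3 - <<'E'
from h import *
plan([(594.5,102.2,22,-.051)])
E
```

```text
now [ 5.9615e+02  1.0106e+02  4.2530e+01 -5.0000e-02] q [ 0.15  0.64  1.77 -0.    0.73  1.77] F [-0.4 -0.7 -1.2] w 42.0 g 30.0
  1 x [-0.03, -0.02, 0.41]
end [ 5.9471e+02  1.0214e+02  2.2030e+01 -5.0000e-02]
```

Emit:
{"fn": "step_arm", "kwargs": {
  "plan": [
    [-1,-0.03,-0.02,0.38,0,0,0],
    [-1,0,0,0.05,0,0,0],
    [-1,0,0,0,0,0,0]
  ]
}}

```text
t: 17.58
ee_pos: [592.7, 103.4, 20.8]
orientation: [3.14, -0.08, -0.002]
ft_force: [0.6, 0.1, -0.7]
width: 41.5
grasp_force: 30.0
```

Emit:
{"fn": "step_arm", "kwargs": {
  "plan": [
    [-1,0,0,0.03,0,0,0],
    [-1,0,0,0,0,0,0]
  ]
}}

```text
t: 17.82
ee_pos: [593.6, 103.4, 20.0]
orientation: [-3.141, 0.08, -0.0]
ft_force: [0.1, 0.4, -1.1]
width: 41.6
grasp_force: 30.0
```

Emit:
{"fn": "step_arm", "kwargs": {
  "plan": [
    [-1,0,0,0.02,0,0,0],
    [-1,0,0,0,0,0,0],
    [0.2,0,0,0,0,0,0],
    [0.2,0,0,0,0,0,0],
    [0.2,0,0,0,0,0,0],
    [0.2,0,0,-0.3,0,0,0],
    [0.2,0,0,-1,0,0,0],
    [0.2,0,0,-1,0,0,0],
    [0.2,0,0,-0.5,0,0,0],
    [0.2,0,0,0,0,0,0]
  ]
}}

```text
t: 19.08
ee_pos: [595.2, 103.5, 162.1]
orientation: [-3.14, 0.081, -0.009]
ft_force: [-0.0, -0.7, -0.4]
width: 52.4
grasp_force: 0.0
```

```bash
python3 - <<'E'
from h import *
im=vision.get_image("side");P=zmap(im);hsv=cv2.cvtColor(im["pixels"],cv2.COLOR_RGB2HSV)
for z0 in (28,38):
  for c in blobs((hsv[:,:,1]<60)&(abs(P[:,:,2]-z0)<6),60):
    r=rect(im,c,z0)
    if r[1][1]<110: print(z0,r,c.mean(0).round())
plan([(570,423.5,140,.557),(570,423.5,30,.557)])
cv2.imwrite("pics/s7.png",cv2.resize(im["pixels"][150:270,230:380],None,fx=5,fy=5)[:,:,::-1])
E
```

```text
28 ([885.0, 484.6], [44.7, 100.9], 0.785) [123. 358.]
28 ([570.7, 424.1], [43.7, 72.0], 0.561) [282. 336.]
28 ([857.7, 367.8], [44.8, 101.0], 0.659) [159. 308.]
28 ([408.1, -259.3], [62.2, 66.7], 0.969) [355. 157.]
38 ([888.1, 483.6], [50.7, 102.8], 0.746) [121. 355.]
38 ([861.4, 370.2], [47.5, 101.7], 0.528) [155. 306.]
38 ([591.0, 108.5], [46.6, 71.8], -0.059) [289. 227.]
now [ 5.9402e+02  1.0329e+02  1.6023e+02 -5.0000e-02] q [0.15 0.47 1.73 0.   0.95 1.77] F [-0.5 -0.7 -0.7] w 53.3 g 0.0
  6 x [0,0,0, 0,0,-0.85]
  7 x [0.43, -0.81, 0.06]
  3 x [-0.0, -0.0, 0.73]
end [5.7077e+02 4.2342e+02 2.9730e+01 5.6000e-01]
```

Emit:
{"fn": "step_arm", "kwargs": {
  "plan": [
    [0.25,0,0,0,0,0,-0.85],
    [0.25,0,0,0,0,0,-0.85],
    [0.25,0,0,0,0,0,-0.85],
    [0.25,0,0,0,0,0,-0.85],
    [0.25,0,0,0,0,0,-0.85],
    [0.25,0,0,0,0,0,-0.85],
    [0.25,0.43,-0.81,0.06,0,0,0],
    [0.25,0.43,-0.81,0.06,0,0,0],
    [0.25,0.43,-0.81,0.06,0,0,0],
    [0.25,0.43,-0.81,0.06,0,0,0],
    [0.25,0.43,-0.81,0.06,0,0,0],
    [0.25,0.43,-0.81,0.06,0,0,0],
    [0.25,0.43,-0.81,0.06,0,0,0],
    [0.25,0,0,0,0,0,0],
    [0.25,0,0,0,0,0,0]
  ]
}}

```text
t: 21.0
ee_pos: [569.4, 422.4, 136.3]
orientation: [3.018, 0.869, -0.004]
ft_force: [-0.1, -0.2, 0.7]
width: 55.0
grasp_force: 0.0
```

```bash
python3 - <<'E'
from h import *
plan([(570,423.5,30,.557),(570,423.5,8,.557)])
im=vision.get_image("side");P=zmap(im);hsv=cv2.cvtColor(im["pixels"],cv2.COLOR_RGB2HSV)
for z0 in (28,38):
  for c in blobs((hsv[:,:,1]<60)&(abs(P[:,:,2]-z0)<6),60):
    r=rect(im,c,z0)
    if r[1][1]<80: print(z0,r,c.mean(0).round())
E
```

```text
now [5.6939e+02 4.2241e+02 1.3626e+02 5.6000e-01] q [ 0.62  0.64  1.48 -0.    1.03  1.63] F [-0.1 -0.2  0.7] w 55.0 g 0.0
  1 x [0,0,0, 0,0,0.03]
  3 x [0.01, -0.0, 0.71]
  1 x [-0.01, -0.01, 0.44]
end [5.6997e+02 4.2336e+02 7.7600e+00 5.6000e-01]
28 ([570.7, 424.1], [43.7, 72.0], 0.561) [282. 335.]
28 ([400.8, -255.1], [47.5, 63.1], 1.035) [358. 158.]
38 ([565.5, 108.1], [21.6, 44.1], -1.471) [298. 228.]
```

Emit:
{"fn": "step_arm", "kwargs": {
  "plan": [
    [0.25,0.01,0,0.71,0,0,0],
    [0.25,0.01,0,0.71,0,0,0],
    [0.25,0.01,0,0.71,0,0,0],
    [0.25,0,0,0.42,0,0,0],
    [0.25,0,0,0,0,0,0],
    [-1,0,0,0,0,0,0],
    [-1,0,0,0,0,0,0],
    [-1,0,0,0,0,0,0],
    [-1,0,0,0,0,0,0]
  ]
}}

```text
t: 22.18
ee_pos: [572.6, 424.7, 12.2]
orientation: [-3.018, -0.869, -0.004]
ft_force: [0.1, -1.6, 6.5]
width: 41.7
grasp_force: 30.0
```

Emit:
{"fn": "step_arm", "kwargs": {
  "plan": [
    [-1,0,0,-0.5,0,0,0],
    [-1,0,0,-0.9,0,0,0],
    [-1,0,0,-0.9,0,0,0],
    [-1,0,0,0,0,0,0]
  ]
}}

```text
t: 22.68
ee_pos: [574.0, 426.2, 131.8]
orientation: [-3.016, -0.868, -0.013]
ft_force: [0.1, 0.9, -0.1]
width: 41.6
grasp_force: 30.0
```

```bash
python3 - <<'E'
from h import *
plan([(587,-33.6,110,-.051),(587,-33.6,45,-.051)])
E
```

```text
now [5.7400e+02 4.2618e+02 1.3177e+02 5.6000e-01] q [0.62 0.65 1.48 0.   1.01 1.63] F [ 0.1  0.9 -0.1] w 41.6 g 30.0
  6 x [0,0,0, 0,0,0.85]
  10 x [0.07, 0.92, 0.04]
  2 x [0.02, -0.01, 0.67]
end [ 5.8744e+02 -3.4110e+01  4.4770e+01 -5.0000e-02]
```

Emit:
{"fn": "step_arm", "kwargs": {
  "plan": [
    [-1,0,0,0,0,0,0.85],
    [-1,0,0,0,0,0,0.85],
    [-1,0,0,0,0,0,0.85],
    [-1,0,0,0,0,0,0.85],
    [-1,0,0,0,0,0,0.85],
    [-1,0,0,0,0,0,0.85],
    [-1,0.07,0.92,0.04,0,0,0],
    [-1,0.07,0.92,0.04,0,0,0],
    [-1,0.07,0.92,0.04,0,0,0],
    [-1,0.07,0.92,0.04,0,0,0],
    [-1,0.07,0.92,0.04,0,0,0],
    [-1,0.07,0.92,0.04,0,0,0],
    [-1,0.07,0.92,0.04,0,0,0],
    [-1,0.07,0.92,0.04,0,0,0],
    [-1,0.07,0.92,0.04,0,0,0],
    [-1,0.07,0.92,0.04,0,0,0],
    [-1,0.02,0,0.67,0,0,0],
    [-1,0,0,0.6,0,0,0],
    [-1,0,0,0,0,0,0],
    [-1,0,0,0,0,0,0]
  ]
}}

```text
t: 25.18
ee_pos: [584.1, -36.9, 42.6]
orientation: [-3.141, 0.08, -0.0]
ft_force: [-0.1, -0.7, -0.4]
width: 42.0
grasp_force: 30.0
```

```bash
python3 - <<'E'
from h import *
plan([(588,-33.6,35,-.051),(588,-33.6,22,-.051)])
im=vision.get_image("side");P=zmap(im);hsv=cv2.cvtColor(im["pixels"],cv2.COLOR_RGB2HSV)
z=P[:,:,2];m=(hsv[:,:,1]<60)&(abs(z-38)<5)
for c in blobs(m,60):
    r=rect(im,c,38)
    if r[1][1]<80: print(r,c.mean(0).round(), np.nanpercentile(z[c[:,1].min():c[:,1].max(),c[:,0].min():c[:,0].max()],[50,80]))
E
```

```text
now [ 5.8415e+02 -3.6900e+01  4.2650e+01 -5.0000e-02] q [-0.08  0.62  1.81  0.    0.71  1.54] F [-0.1 -0.7 -0.4] w 42.0 g 30.0
  1 x [0.07, -0.07, 0.15]
  1 x [0.0, 0.0, 0.26]
end [ 5.8782e+02 -3.3580e+01  2.2150e+01 -5.0000e-02]
([591.4, 108.7], [46.4, 72.3], -0.091) [289. 227.] [36.25518647 37.48588994]
```

Emit:
{"fn": "step_arm", "kwargs": {
  "plan": [
    [-1,0.07,-0.07,0.15,0,0,0],
    [-1,0,0,0.26,0,0,0],
    [-1,0,0,0,0,0,0]
  ]
}}

```text
t: 25.6
ee_pos: [588.0, -33.6, 21.0]
orientation: [-3.141, 0.08, -0.001]
ft_force: [0.8, 0.5, 0.5]
width: 41.9
grasp_force: 30.0
```

Emit:
{"fn": "step_arm", "kwargs": {
  "plan": [
    [-1,0,0,0.03,0,0,0],
    [-1,0,0,0,0,0,0]
  ]
}}

```text
t: 25.85
ee_pos: [588.0, -33.6, 21.0]
orientation: [-3.14, 0.081, -0.001]
ft_force: [-2.8, 1.7, 12.6]
width: 41.6
grasp_force: 30.0
```

Emit:
{"fn": "step_arm", "kwargs": {
  "plan": [
    [0.2,0,0,0,0,0,0],
    [0.2,0,0,0,0,0,0],
    [0.2,0,0,0,0,0,0],
    [0.2,0,0,-0.3,0,0,0],
    [0.2,0,0,-1,0,0,0],
    [0.2,0,0,-1,0,0,0],
    [0.2,0,0,-1,0,0,0],
    [1,0,0.9,0,0,0,0],
    [1,0,0.9,0,0,0,0],
    [1,0,0.9,0,0,0,0],
    [1,0,0.9,0,0,0,0],
    [1,0,0.9,0,0,0,0],
    [1,0,0.9,0,0,0,0],
    [1,0,0,0,0,0,0]
  ]
}}

```text
t: 27.6
ee_pos: [573.4, -306.3, 185.9]
orientation: [3.139, -0.086, 0.002]
ft_force: [0.7, 1.0, -0.1]
width: 87.9
grasp_force: 0.0
```

```bash
cat >> meas.py <<'E'
for c in blobs((S<60)&(abs(z-38)<6),60):
    r=rect(im,c,38)
    k=np.zeros((400,640),np.uint8); cv2.drawContours(k,[c.reshape(-1,1,2)],-1,1,-1); k=cv2.erode(k,np.ones((3,3)))
    if r[1][1]<110 and 300<r[0][0]<720: print("38mm",r,c.mean(0).round(),"z",np.nanmedian(z[k>0]).round(1))
E
python3 meas.py
python3 -c "
from h import *
plan([]);im=dict(np.load('last.npz'));cv2.imwrite('pics/t8.png',cv2.resize(im['pixels'][120:300,130:380],None,fx=3,fy=3)[:,:,::-1])"
```

```text
tray ([554.0, 33.1], [168.0, 225.4], 1.524)
28mm ([407.5, -263.0], [61.5, 62.2], 1.009) [411. 240.]
110mm [443.6 450.3] 31.3 [47 45 48]
110mm [ 522.3 -877.3] 161.5 [11  4  4]
38mm ([582.8, -29.9], [38.9, 69.0], -0.021) [332. 182.] z 36.8
38mm ([590.1, 106.1], [41.9, 72.1], -0.021) [286. 181.] z 37.1
now [ 5.7332e+02 -3.0459e+02  1.8565e+02 -5.0000e-02] q [-0.51  0.5   1.6   0.    1.04  1.12] F [ 0.4  0.2 -0.5] w 87.9 g 0.0
end [ 5.7332e+02 -3.0459e+02  1.8565e+02 -5.0000e-02]
```

View pics/t8.png

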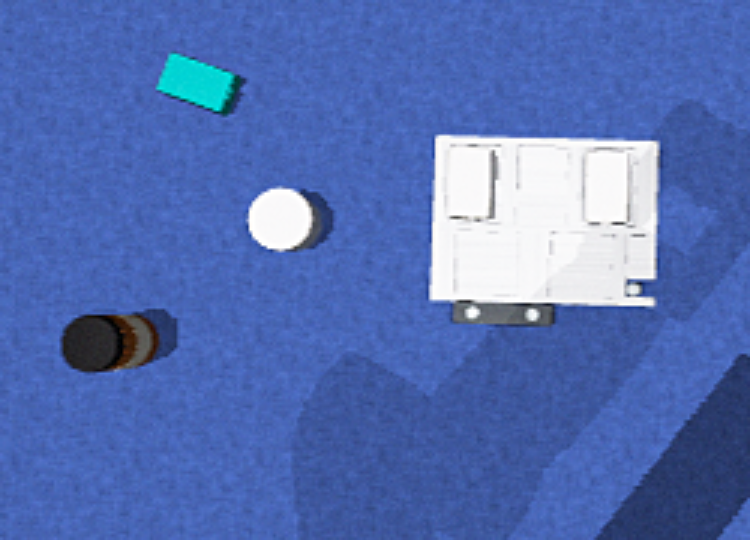

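Both boxes sit flat in the far-row pockets, lids at (470,182) and (606,187) in the crop. The tray is still square on the stop, and no third box is visible. Jars next.

```bash
python3 - <<'E'
from h import *
ims={"top0":dict(np.load("top0.npz")),"side0":dict(np.load("side0.npz")),"last":dict(np.load("last.npz"))}
for n,im in ims.items():
    P=zmap(im); m=(abs(P[:,:,2]-109)<5)
    for c in blobs(m,60):
        k=np.zeros((400,640),np.uint8); cv2.drawContours(k,[c.reshape(-1,1,2)],-1,1,-1)
        q=P[(k>0)&m]
        if 300<q[:,0].mean()<720 and len(q)<2000:
            (u,v),r=cv2.minEnclosingCircle(q[:,:2].astype(np.float32))
            print(n,"mean",q[:,:2].mean(0).round(1),"circ",np.round([u,v,r],1),im["pixels"][tuple(c.mean(0).astype(int)[::-1])])
plan([(457,-388,180,-.05)])
E
```

```text
top0 mean [ 349.  -452.6] circ [ 348.6 -453.6   27.7] [250 166 216]
top0 mean [ 350.5 -363.1] circ [ 350.2 -363.4   26.9] [ 42 200  82]
top0 mean [440.6 454.4] circ [440.8 455.   27.3] [45 43 48]
top0 mean [ 456.6 -392.6] circ [ 456.5 -393.    27. ] [32 32 36]
top0 mean [ 600.6 -884.2] circ [ 587.1 -884.4   98.1] [ 5  6 11]
side0 mean [442.1 454.9] circ [441.8 452.8  27.4] [38 34 40]
side0 mean [ 350.9 -363.2] circ [ 350.1 -365.5   29.1] [ 47 141  70]
side0 mean [ 455.9 -392.1] circ [ 455.6 -393.1   28. ] [29 24 27]
side0 mean [ 348.9 -452.6] circ [ 349.5 -453.4   28.2] [207 127 153]
side0 mean [ 522.1 -885.9] circ [ 518.8 -897.3  169.2] [ 5 16 10]
last mean [440.9 453.9] circ [441.5 454.1  27. ] [42 41 44]
last mean [ 601.3 -884.2] circ [ 587.7 -886.2   98.7] [0 0 5]
now [ 5.7332e+02 -3.0459e+02  1.8565e+02 -5.0000e-02] q [-0.51  0.5   1.6   0.    1.04  1.12] F [ 0.4  0.2 -0.5] w 87.9 g 0.0
  3 x [-0.74, 0.6, 0.04]
end [ 4.5764e+02 -3.8848e+02  1.7965e+02 -5.0000e-02]
```

Emit:
{"fn": "step_arm", "kwargs": {
  "plan": [
    [1,-0.74,0.62,0,0,0,0],
    [1,-0.74,0.62,0,0,0,0],
    [1,-0.74,0.62,0,0,0,0],
    [1,0,0,0,0,0,0],
    [1,0,0,0,0,0,0]
  ]
}}

```text
t: 28.28
ee_pos: [458.7, -389.7, 185.5]
orientation: [-3.141, 0.08, -0.001]
ft_force: [-0.7, 0.4, 0.6]
width: 87.9
grasp_force: 0.0
```

```bash
python3 - <<'E'
from h import *
plan([(456.3,-392.7,62,-.05)])
E
```

```text
now [ 4.5869e+02 -3.8968e+02  1.8546e+02 -5.0000e-02] q [-0.72  0.43  1.71  0.    1.    0.9 ] F [-0.7  0.4  0.6] w 87.9 g 0.0
  3 x [-0.01, 0.02, 0.82]
end [ 4.5704e+02 -3.9260e+02  6.2460e+01 -5.0000e-02]
```

Emit:
{"fn": "step_arm", "kwargs": {
  "plan": [
    [1,-0.05,0.06,0,0,0,0],
    [1,0,0,0.62,0,0,0],
    [1,0,0,0.62,0,0,0],
    [1,0,0,0.62,0,0,0],
    [1,0,0,0.62,0,0,0],
    [1,0,0,0,0,0,0],
    [-1,0,0,0,0,0,0],
    [-1,0,0,0,0,0,0],
    [-1,0,0,0,0,0,0],
    [-1,0,0,0,0,0,0],
    [-1,0,0,0,0,0,0]
  ]
}}

```text
t: 29.65
ee_pos: [456.0, -394.3, 61.9]
orientation: [3.139, -0.081, 0.003]
ft_force: [-0.5, -1.0, 5.7]
width: 54.1
grasp_force: 29.8
```

Emit:
{"fn": "step_arm", "kwargs": {
  "plan": [
    [-1,0,0,-0.3,0,0,0],
    [-1,0,0,-0.8,0,0,0],
    [-1,0,0,-0.8,0,0,0],
    [-1,0,0,-0.6,0,0,0],
    [-1,0,0,0,0,0,0]
  ]
}}

```text
t: 30.28
ee_pos: [456.4, -394.1, 188.5]
orientation: [3.138, -0.081, 0.005]
ft_force: [0.3, -0.1, -2.7]
width: 54.1
grasp_force: 29.8
```

```bash
python3 - <<'E'
from h import *
plan([(508.5,-2.6,185,-.05)])
E
```

```text
now [ 4.5637e+02 -3.9409e+02  1.8849e+02 -5.0000e-02] q [-0.73  0.43  1.71  0.    1.    0.89] F [ 0.3 -0.1 -2.7] w 54.1 g 29.8
  9 x [0.07, -0.87, 0.01]
end [ 5.0792e+02 -4.7200e+00  1.8399e+02 -5.0000e-02]
```

Emit:
{"fn": "step_arm", "kwargs": {
  "plan": [
    [-1,0.07,-0.87,0,0,0,0],
    [-1,0.07,-0.87,0,0,0,0],
    [-1,0.07,-0.87,0,0,0,0],
    [-1,0.07,-0.87,0,0,0,0],
    [-1,0.07,-0.87,0,0,0,0],
    [-1,0.07,-0.87,0,0,0,0],
    [-1,0.07,-0.87,0,0,0,0],
    [-1,0.07,-0.87,0,0,0,0],
    [-1,0.07,-0.87,0,0,0,0],
    [-1,0,0,0.8,0,0,0],
    [-1,0,0,0.6,0,0,0],
    [-1,0,0,0,0,0,0],
    [-1,0,0,0,0,0,0]
  ]
}}

```text
t: 31.9
ee_pos: [506.9, -4.1, 116.0]
orientation: [-3.14, 0.081, 0.001]
ft_force: [-0.4, 0.5, -1.4]
width: 53.8
grasp_force: 29.9
```

```bash
python3 - <<'E'
from h import *
plan([(508.5,-2.6,90,-.05),(508.5,-2.6,75,-.05)])
E
```

```text
now [ 5.0689e+02 -4.1400e+00  1.1605e+02 -5.0000e-02] q [-0.03  0.41  1.96  0.    0.77  1.59] F [-0.4  0.5 -1.4] w 53.8 g 29.9
  1 x [0.03, -0.03, 0.52]
  1 x [0.0, -0.0, 0.3]
end [ 5.0846e+02 -2.7200e+00  7.5050e+01 -5.0000e-02]
```

Emit:
{"fn": "step_arm", "kwargs": {
  "plan": [
    [-1,0.03,-0.03,0.52,0,0,0],
    [-1,0,0,0.28,0,0,0],
    [-1,0,0,0,0,0,0]
  ]
}}

```text
t: 32.28
ee_pos: [508.1, -2.8, 75.8]
orientation: [-3.141, 0.081, 0.002]
ft_force: [0.1, -0.3, -2.8]
width: 53.7
grasp_force: 29.9
```

Emit:
{"fn": "step_arm", "kwargs": {
  "plan": [
    [-1,0,0,0.04,0,0,0],
    [-1,0,0,0.03,0,0,0],
    [-1,0,0,0,0,0,0]
  ]
}}

```text
t: 32.65
ee_pos: [508.7, -2.7, 72.8]
orientation: [-3.141, 0.081, -0.001]
ft_force: [0.5, 0.5, -2.0]
width: 53.9
grasp_force: 29.9
```

Emit:
{"fn": "step_arm", "kwargs": {
  "plan": [
    [-1,0,0,0.03,0,0,0],
    [-1,0,0,0,0,0,0]
  ]
}}

```text
t: 32.9
ee_pos: [508.9, -3.0, 71.7]
orientation: [3.14, -0.08, 0.001]
ft_force: [-1.0, -3.4, 4.1]
width: 53.9
grasp_force: 30.0
```

Emit:
{"fn": "step_arm", "kwargs": {
  "plan": [
    [0.6,0,0,0,0,0,0],
    [0.6,0,0,0,0,0,0],
    [0.6,0,0,0,0,0,0],
    [0.6,0,0,-0.3,0,0,0],
    [0.6,0,0,-0.8,0,0,0],
    [0.6,0,0,-0.8,0,0,0],
    [0.6,0,0,-0.6,0,0,0],
    [1,0,0,0,0,0,0]
  ]
}}

```text
t: 33.9
ee_pos: [510.3, -2.7, 199.1]
orientation: [-3.141, 0.081, -0.009]
ft_force: [0.1, -1.5, -0.5]
width: 77.0
grasp_force: 0.0
```

```bash
python3 - <<'E'
from h import *
plan([(441,454.3,190,-.05)])
E
```

```text
now [ 5.1031e+02 -2.6700e+00  1.9913e+02 -5.0000e-02] q [-0.03  0.28  1.9   0.    0.95  1.59] F [ 0.1 -1.5 -0.5] w 77.0 g 0.0
  10 x [-0.19, -0.91, 0.02]
end [ 4.3881e+02  4.5661e+02  1.8913e+02 -5.0000e-02]
```

Emit:
{"fn": "step_arm", "kwargs": {
  "plan": [
    [1,0,0,0,0,0,-1],
    [1,0,0,0,0,0,-1],
    [1,0,0,0,0,0,-1],
    [1,0,0,0,0,0,-1],
    [1,0,0,0,0,0,0]
  ]
}}

```text
t: 34.52
ee_pos: [507.9, -2.6, 195.3]
orientation: [-3.07, -0.666, 0.002]
ft_force: [0.3, -0.2, 0.5]
width: 88.0
grasp_force: 0.0
```

```bash
python3 - <<'E'
from h import *
p,_=pose();plan([(441,454.3,190,p[3])])
E
```

```text
now [ 5.0791e+02 -2.6300e+00  1.9526e+02  4.3000e-01] q [-0.03  0.29  1.91 -0.    0.95  1.11] F [ 0.3 -0.2  0.5] w 88.0 g 0.0
  10 x [0.26, -0.89, 0.01]
end [4.4170e+02 4.5621e+02 1.9026e+02 4.3000e-01]
```

Emit:
{"fn": "step_arm", "kwargs": {
  "plan": [
    [1,0.26,-0.89,0,0,0,0],
    [1,0.26,-0.89,0,0,0,0],
    [1,0.26,-0.89,0,0,0,0],
    [1,0.26,-0.89,0,0,0,0],
    [1,0.26,-0.89,0,0,0,0],
    [1,0.26,-0.89,0,0,0,0],
    [1,0.26,-0.89,0,0,0,0],
    [1,0.26,-0.89,0,0,0,0],
    [1,0.26,-0.89,0,0,0,0],
    [1,0.26,-0.89,0,0,0,0],
    [1,0,0,0,0,0,0],
    [1,0,0,0,0,0,0]
  ]
}}

```text
t: 36.02
ee_pos: [441.4, 455.3, 195.2]
orientation: [3.069, 0.666, -0.002]
ft_force: [-0.1, -0.1, -0.8]
width: 87.5
grasp_force: 0.0
```

```bash
python3 - <<'E'
from h import *
p,_=pose();plan([(441,454.3,p[2],p[3]),(441,454.3,62,p[3])])
im=vision.get_image("side");P=zmap(im);m=(abs(P[:,:,2]-109)<5)
for z0 in(109,119):
  m=(abs(P[:,:,2]-z0)<4)
  for c in blobs(m,60):
    q=P[c[:,1],c[:,0]]; print(z0,q.mean(0).round(1))
E
```

```text
now [4.4139e+02 4.5535e+02 1.9520e+02 4.3000e-01] q [ 0.78  0.47  1.63 -0.    1.05  1.93] F [-0.1 -0.1 -0.8] w 87.5 g 0.0
  1 x [-0.02, 0.02, -0.0]
  3 x [0.0, -0.0, 0.89]
end [4.4089e+02 4.5402e+02 6.1700e+01 4.3000e-01]
109 [441.8 454.4 108.1]
109 [908.2 458.7 105.9]
109 [877.8 342.7 106. ]
109 [ 22.6  48.7 109.1]
109 [1499.  -466.3  109. ]
119 [ 21.6  51.8 118.9]
119 [5.155e+02 4.000e-01 1.179e+02]
119 [1499.  -667.2  118.9]
```

Emit:
{"fn": "step_arm", "kwargs": {
  "plan": [
    [1,-0.02,0.02,0.66,0,0,0],
    [1,0,0,0.67,0,0,0],
    [1,0,0,0.67,0,0,0],
    [1,0,0,0.66,0,0,0],
    [1,0,0,0,0,0,0],
    [-1,0,0,0,0,0,0],
    [-1,0,0,0,0,0,0],
    [-1,0,0,0,0,0,0],
    [-1,0,0,0,0,0,0],
    [-1,0,0,0,0,0,0]
  ]
}}

```text
t: 37.33
ee_pos: [441.9, 455.0, 63.8]
orientation: [-3.069, -0.668, -0.002]
ft_force: [1.1, -3.1, 5.2]
width: 54.3
grasp_force: 29.8
```

Emit:
{"fn": "step_arm", "kwargs": {
  "plan": [
    [-1,0,0,-0.3,0,0,0],
    [-1,0,0,-0.9,0,0,0],
    [-1,0,0,-0.9,0,0,0],
    [-1,0,0,-0.9,0,0,0],
    [-1,0,0,0,0,0,1],
    [-1,0,0,0,0,0,1],
    [-1,0,0,0,0,0,1],
    [-1,0,0,0,0,0,0.5],
    [-1,0,0,0,0,0,0]
  ]
}}

```text
t: 38.45
ee_pos: [441.0, 454.7, 213.3]
orientation: [3.142, 0.015, -0.001]
ft_force: [0.3, 0.7, -2.1]
width: 53.7
grasp_force: 29.8
```

```bash
python3 - <<'E'
from h import *
p,_=pose();plan([(512.6,93.5,p[2],p[3])])
E
```

```text
now [4.4102e+02 4.5474e+02 2.1328e+02 1.0000e-02] q [0.78 0.45 1.62 0.   1.08 2.34] F [ 0.3  0.7 -2.1] w 53.7 g 29.8
  8 x [0.17, 0.9, -0.0]
end [5.1236e+02 9.5390e+01 2.1328e+02 1.0000e-02]
```

Emit:
{"fn": "step_arm", "kwargs": {
  "plan": [
    [-1,0.17,0.9,0,0,0,0],
    [-1,0.17,0.9,0,0,0,0],
    [-1,0.17,0.9,0,0,0,0],
    [-1,0.17,0.9,0,0,0,0],
    [-1,0.17,0.9,0,0,0,0],
    [-1,0.17,0.9,0,0,0,0],
    [-1,0.17,0.9,0,0,0,0],
    [-1,0.17,0.9,0,0,0,0],
    [-1,0,0,0,0,0,0.5],
    [-1,0,0,0,0,0,0]
  ]
}}

```text
t: 39.7
ee_pos: [512.4, 95.0, 213.2]
orientation: [-3.14, 0.08, -0.0]
ft_force: [-0.1, 0.5, -2.7]
width: 53.7
grasp_force: 30.0
```

```bash
python3 - <<'E'
from h import *
p,_=pose();plan([(512.6,93,p[2],p[3]),(512.6,93,100,p[3]),(512.6,93,77,p[3])])
E
```

```text
now [ 5.1245e+02  9.4950e+01  2.1324e+02 -5.0000e-02] q [0.16 0.28 1.87 0.   0.99 1.78] F [-0.1  0.5 -2.7] w 53.7 g 30.0
  1 x [0.01, 0.04, -0.0]
  3 x [-0.0, -0.0, 0.75]
  1 x [-0.0, -0.0, 0.47]
end [ 5.1284e+02  9.2930e+01  7.7240e+01 -5.0000e-02]
```

Emit:
{"fn": "step_arm", "kwargs": {
  "plan": [
    [-1,0,0.04,0,0,0,0],
    [-1,0,0,0.75,0,0,0],
    [-1,0,0,0.75,0,0,0],
    [-1,0,0,0.75,0,0,0],
    [-1,0,0,0.24,0,0,0],
    [-1,0,0,0.23,0,0,0],
    [-1,0,0,0,0,0,0]
  ]
}}

```text
t: 40.58
ee_pos: [512.6, 93.6, 77.1]
orientation: [-3.141, 0.08, -0.0]
ft_force: [-0.3, 0.5, -2.1]
width: 54.0
grasp_force: 30.0
```

Emit:
{"fn": "step_arm", "kwargs": {
  "plan": [
    [-1,0,0,0.04,0,0,0],
    [-1,0,0,0.03,0,0,0],
    [-1,0,0,0,0,0,0]
  ]
}}

```text
t: 40.95
ee_pos: [512.9, 93.5, 74.0]
orientation: [-3.14, 0.081, -0.002]
ft_force: [0.2, 0.1, -0.4]
width: 53.3
grasp_force: 30.0
```

Emit:
{"fn": "step_arm", "kwargs": {
  "plan": [
    [-1,0,0,0.02,0,0,0],
    [-1,0,0,0,0,0,0]
  ]
}}

```text
t: 41.2
ee_pos: [513.1, 93.4, 73.9]
orientation: [-3.14, 0.081, -0.002]
ft_force: [-2.3, -0.8, 10.7]
width: 53.6
grasp_force: 30.0
```

The jar is on the pocket floor. I'll release, retreat up and to the right, and check.

Emit:
{"fn": "step_arm", "kwargs": {
  "plan": [
    [0.5,0,0,0,0,0,0],
    [0.5,0,0,0,0,0,0],
    [0.5,0,0,0,0,0,0],
    [0.5,0,0,-0.3,0,0,0],
    [0.5,0,0,-0.9,0,0,0],
    [0.5,0,0,-0.9,0,0,0],
    [0.5,0,0,-0.9,0,0,0],
    [0.5,0,0.9,0,0,0,0],
    [0.5,0,0.9,0,0,0,0],
    [0.5,0,0.9,0,0,0,0],
    [0.5,0,0.9,0,0,0,0],
    [0.5,0,0.9,0,0,0,0],
    [0.5,0,0.9,0,0,0,0],
    [0.5,0,0.9,0,0,0,0],
    [0.5,0,0.9,0,0,0,0],
    [0.5,0,0.9,0,0,0,0],
    [0.5,0,0,0,0,0,0]
  ]
}}

```text
t: 43.32
ee_pos: [491.3, -313.6, 223.3]
orientation: [3.139, -0.086, 0.002]
ft_force: [-0.1, 0.1, -0.4]
width: 65.9
grasp_force: 0.0
```

```bash
python3 meas.py; python3 - <<'E'
from h import *
a=dict(np.load("last.npz"));b=vision.get_image("side")
for im in(a,b):
    P=zmap(im); m=abs(P[:,:,2]-119)<4
    for c in blobs(m,60):
        q=P[c[:,1],c[:,0]]
        if 400<q[:,0].mean()<650: print("jar",q.mean(0).round(1))
cv2.imwrite("pics/end.png",np.vstack([cv2.resize(a["pixels"][120:270,130:380],(500,300)),cv2.resize(b["pixels"][100:250,180:430],(500,300))])[:,:,::-1])
E
```

```text
tray ([26.6, 2.6], [163.7, 214.7], -1.564)
tray ([554.1, 33.1], [167.8, 225.3], 1.523)
28mm ([407.6, -262.9], [61.5, 62.5], 1.009) [411. 240.]
28mm ([588.6, -386.7], [75.6, 78.1], 1.55) [449. 179.]
110mm [ 519.6 -877.1] 164.3 [ 7  8 11]
38mm ([582.8, -29.9], [38.9, 69.0], -0.021) [332. 182.] z 36.8
38mm ([590.2, 107.4], [38.9, 72.2], -0.015) [286. 181.] z 36.8
jar [508.9  -1.  118.4]
jar [511.2  96.4 118.9]
jar [511.6  95.6 118.2]
jar [ 5.102e+02 -4.000e-01  1.177e+02]
```

View pics/end.png

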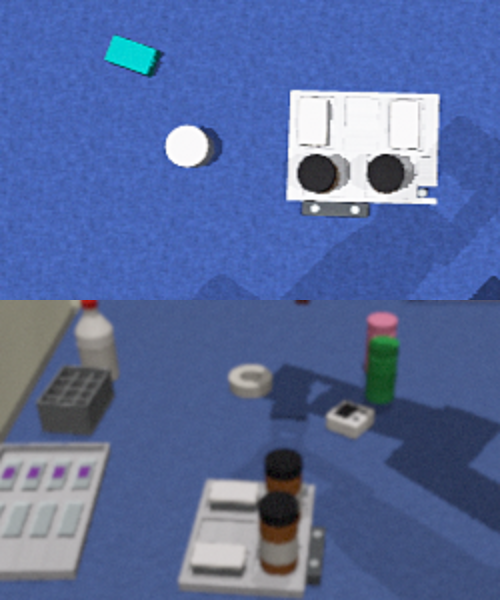

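Both jars stand upright in the square pockets, at (317,173) and (386,173) in the upper half. Both boxes are down, the tray is flush with the stop, and the tape, cup and timer haven't moved. I'll hand in.

```bash
python3 -c "
from workcell import ctrl; print(ctrl.close_job())"
```

```text
the job is handed in; nothing more can be done
None
```

I handed the job in at about 43 s: the tray is square against the stop, both slide boxes I found (no third was visible) are flat in oblong pockets 1 and 3, both amber jars were then stood in the square pockets, and the tape, cup and timer were left alone; no verdict came back.

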